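# Switch on the fume extractor at its starter box

## Robot

A 6-joint arm with a two-finger parallel gripper is mounted at the origin on a cart in front of the work surface, level with it; the furniture and walls round the work are solid. World frame = base frame: x ahead of the robot, y to its left, z up, the work surface at z = 0. Lengths are in m, angles in rad, forces in N, time in s.
With the tool pointing down it reaches from about 0.3 to 0.775 m from the base axis. Payload 14.6 kg.
Tool frame: the origin (TCP) lies midway between the tips of the shut fingers; the grasp point (between the pads) lies 19 mm behind it (env.tcp_to_grasp is the distance from the TCP to the grasp point, in m); z points along the fingers, y is the direction in which the jaws open and shut (so a half turn about z gives the same grasp; the last joint's range is limited). The gripper opens to 85 mm and grips with 20 to 120 N. Pads are 22 mm wide; open, the fingers measure 114 mm over their backs; the gripper's body (76 mm by 85 mm) begins 54 mm behind the grasp point. The pads swing forward as they close: fully open they stand 13 mm farther back than shut.
Start: joints at [-1.212, 0.3, 1.521, -0, 1.321, -0.067], TCP at [0.227, -0.501, 0.199] pointing down, gripper open.
Joint ranges: [-3.03, 3.03], [-0.79, 2.21], [0.23, 2.52], [-1.04, 4.18], [0, 3.07], [-2.55, 2.55]. Speed limits (rad/s): [2.22, 2.22, 2.57, 3.14, 3.14, 3.14].

## Interface

Orientations are given as a unit quaternion [x, y, z, w].
In Python, from plant import env gives the robot as it stands. The module is installed in compiled form; this text tells all that it offers.
- The arm moves only by the tool arm_command, never from a script. Its argument "plan" is a list of rows, each a list of 3 entries, a list of its own where there are three numbers: the shift along the tool's x, y, z in cm, then the turn, a rotation vector about the tool's x, y, z in rad, then the finger opening in cm, from 0 to 8.54. A call has exactly 5 rows; each row shifts and turns the pose as measured when the row begins, along the tool's axes as they then stand; what a row does not reach is not made up. A row lasts 1/8 s, in which the tool goes at most 62.5 mm and 10.7 degrees, less where a joint would pass 70% of its speed; a pose out of reach is approached as far as the arm can. A call with a gripper value outside its range is refused whole. The fingers move at their own pace and stop on an object; "squeeze" is the grip in N (left out, the last holds). Time passes only in rows, so rows that do not move let the fingers close, or fill a call up. It gives the time, the measured TCP pose, the force and the opening at its end, in the units of the state.
- env.state(): the state, without advancing time (a new reading comes with each control period).
- env.capture(name): name is "scene" or "top" or "wrist"; returns a dict with "img" (480x640x3 uint8, red, green, blue), "z_map" (480x640 float32, m along the optical axis (not along the pixel's ray), 0 where there is no reading), "intrinsics" (3x3 intrinsics, pixels), "D" ([k1, k2, p1, p2, k3] as OpenCV has them; the pictures are not rectified), "origin" and "rotation" of the camera in the world; the wrist camera has in their place "hand_eye" (4x4, takes a point from camera to tool coordinates, whose origin is the TCP and whose axes are the flange's). Camera axes: x right, y up, looking along -z (the intrinsics and any distortion apply to the point x, -y, -z); pixel columns grow to the right and rows downward; lengths in m; the calibration is good to about 2 mm. A picture is of the moment at which its call begins: read the wrist's pose just before it.
- env.finish_job(): hands the job in, once; it reports no verdict.
The state is a dict: "t": time; "joints": joint angles; "joint_vel": joint speeds; "joint_torque": joint torques, N m; "tool_pos": TCP position; "eef_rot": TCP orientation; "wrist_force": force on the tool from outside, world axes, zero at the start; "torque": the same for the moment, N m; "width": finger opening in m.
Only numpy, scipy, OpenCV 4.12 (cv2) and the standard library are available. Lean on these libraries where they do the work, as an engineer would, in place of code of your own. Each camera call takes 0.05 s, during which the arm holds its last target.

## Task

Switch on the bench's fume extractor with the closed fingers: first press the power strip's rocker switch over on its raised side so that the strip is live, then press the starter box's catch pad so that the spring flap flies open, press the start button under the flap fully home and let it come back, and finally push the flap over and down by its free end until the catch snaps over it. Do not press the round stop mushroom that sits on the flap, which would switch the machine off again. Nothing needs to be gripped: lift or carry nothing, and leave the power strip and the tools lying round about where they are.

Things in the scene. Friction and masses are not known exactly. Their poses are not given: they have to be found in the camera images.
- strip: loose black power strip, 54 x 269 x 47 mm, 0.6 kg, standing on the bench. Origin: centre of its underside; z up, y along its length. The housing's top is 42 mm up. The rocker is at y = -84 mm in this frame, centred on x = 0, 24 mm long in x and 12 mm wide in y; at the start its -x half stands raised. A plug stands in a socket at y = +53 mm (top 66 mm up), its thin cord goes down beside the strip on the +x side, and the supply cord at the -y end (both looks only)
- rocker_high (a point): middle of the raised half of the strip's rocker at the start, 47 mm above the bench; axes as strip (it stays with the housing)
- strip_switch (a joint): the strip's rocker in rad: 0 = off (its -x half raised), 0.349 = on (its -x half pressed down about 5 mm, until that half is nearly level with the housing). It turns about y at 39 mm height; press near the outer (-x) end of the raised half, since near the middle there is no leverage. A few N, stays where it is left
- starter: grey starter box screwed to the bench, 156 x 92 mm, its deck 47 mm up. Origin on the bench; x from the catch (front) to the flap's hinge (back), z up. At y = 0: catch pad x = -74, start button x = -8, flap hinge x = +50 mm. Two cheeks stand beside the buttons (x -43 to +55 mm, top 66 mm up, 74 mm clear between them). Cords behind it reach x = 130 mm, below 40 mm
- catch_pad (a point): middle of the top of the catch's ribbed press pad at rest, 61 mm above the bench; the pad is 32 mm long in x and 36 mm wide, level. Axes as starter. The catch's hook (18 mm wide) stands 24 to 36 mm from here towards the flap and rises 24 mm above this point; pressed, it swings up to 6 mm towards the pad
- catch (a joint): the catch lever in rad: 0 = at rest (hooked), up to 0.20 = pad pressed right down (6 mm at its middle); it frees the flap beyond about 0.15. Springs back; 1 to 3 N at the pad
- flap_hinge (a point): middle of the flap's hinge line, 70 mm above the bench; the axis runs along y. Axes as starter
- flap (a joint): the flap's angle in rad: 0 = shut, lying level from the hinge towards the catch, 1.92 = as far open as it goes, standing up and leaning 20 degrees back. A spring drives it open (1 N at the free end when shut); -0.04 = pressed as far down as it goes. On its way down the free end meets the hook's ramp near 0.1 and takes some 7 N at point flap_push to snap under the hook, which swings aside by itself; it then stays at about 0.01
- flap_push (a point): point on the outer (upper) face of the flap where it can be pushed, 70 mm from the hinge line on its centre line; moves with the flap, z out of its outer face, -x to its free end. The flap is 66 mm wide, 4 mm thick and reaches 92 mm from the hinge; the stop mushroom covers it from 9 to 37 mm from the hinge, and when it is shut the hook stands over the last 4 mm and 13 mm above it
- flap_edge (a point): middle of the flap's free end (its steel tongue), 92 mm from the hinge, on the outer face; moves with the flap
- stop (a joint): the stop mushroom's travel into the flap in m: 0 = out, 0.004 = pressed (8 N). It is 28 mm across, 23 mm from the hinge line, and stands 16 mm proud of the flap's outer face. Not to be pressed
- start_top (a point): middle of the top of the start button at rest, 62 mm above the bench, under the shut flap: 24 mm across, standing 14 mm proud of the box; only button that stands proud there. Axes as starter
- start (a joint): the start button's travel in m: 0 = out, 0.005 = fully home (5.5 N); springs back
- pliers: loose pliers lying on the bench, 67 x 170 x 12 mm
- ferrule: loose steel ferrule standing near the strip, 44 mm across, 55 mm high
- screwdriver: loose screwdriver, 29 x 210 x 25 mm, lying on the bench
- nut: loose hexagon nut, 23 mm, lying near the starter box

How it is judged:
By the outcome, as a careful person would: the job done as asked, in the order asked, and still so for the second after the job is handed in, with the robot touching nothing.
It also fails if it takes over 58 s, if anything falls off the work surface, if the arm or the gripper's body presses on something with over 40 N, if the wrist force passes 120 N, or if a joint passes its speed limit or range.

## Working session

There is one attempt and no reset: what is moved stays moved. The work goes in short steps, Python scripts to look and compute and a tool call to move; the robot and the scene stay as the last step left them, time stands still between calls to the robot, and variables do not carry over. Pictures are saved under pics/ and viewed, and the job is handed in when it is done.

Besides the shell and the picture viewer there is one more tool, called as a command line: name --argument value ..., lists and objects as JSON in quotes. arm_command: Moves the arm, as the interface text tells. Its arguments: {"type":"object","properties":{"plan":{"type":"array","items":{"type":"array"}},"squeeze":{"type":"number"}},"required":["plan"]}

```bash
mkdir -p pics; cat > h.py <<'E'
import numpy as np, cv2
from scipy.spatial.transform import Rotation as R
from plant import env
def cap(n,fn=None):
    s=env.state(); c=env.capture(n)
    if fn: cv2.imwrite('pics/'+fn,c['img'][:,:,::-1])
    if 'origin' in c: o=np.array(c['origin']);r=np.array(c['rotation'])
    else:
        H=np.array(c['hand_eye']); Rt=R.from_quat(s['eef_rot']).as_matrix()
        r=Rt@H[:3,:3]; o=Rt@H[:3,3]+np.array(s['tool_pos'])
    if r.shape!=(3,3): r=R.from_quat(r).as_matrix()
    np.savez(''+n+'.npz',img=c['img'],z=c['z_map'],K=c['intrinsics'],D=c['D'],o=o,r=r)
    return s
def px(n,pts,zplane=None):
    d=np.load(''+n+'.npz'); out=[]
    for u,v in pts:
        a=cv2.undistortPoints(np.array([[[u,v]]],float),d['K'],d['D'])[0,0]
        ray=d['r']@np.array([a[0],-a[1],-1.])
        if zplane is None:
            z=d['z'][int(round(v)),int(round(u))]
        else: z=(zplane-d['o'][2])/ray[2]
        out.append(d['o']+z*ray)
    return np.array(out)
def cloud(n):
    d=np.load(''+n+'.npz'); h,w=d['z'].shape
    uv=np.stack(np.meshgrid(np.arange(w),np.arange(h)),-1).reshape(-1,1,2).astype(float)
    a=cv2.undistortPoints(uv,d['K'],d['D'])[:,0]
    P=np.c_[a[:,0],-a[:,1],-np.ones(len(a))]*d['z'].reshape(-1,1)
    return (P@d['r'].T+d['o']).reshape(h,w,3), d['z']>0, d['img']
def crop(n,fn,u0,v0,u1,v1,k):
    d=np.load(''+n+'.npz');cv2.imwrite('pics/'+fn,cv2.resize(d['img'][v0:v1,u0:u1,::-1],None,fx=k,fy=k,interpolation=cv2.INTER_CUBIC))
def st():
    s=env.state(); print('t',s['t'],'p',np.round(s['tool_pos'],4),'R\n',np.round(R.from_quat(s['eef_rot']).as_matrix(),3),'F',np.round(s['wrist_force'],2),'w',s['width'])
E
python3 - <<'E'
from h import *
cap('scene','s0.png');cap('top','t0.png');cap('wrist','w0.png');st()
E
```

```text
t 0.15 p [ 0.2271 -0.5007  0.1981] R
 [[ 0.911  0.413 -0.   ]
 [ 0.413 -0.911  0.001]
 [ 0.    -0.001 -1.   ]] F [-0.28  0.43 -0.06] w 0.08500946672081229
```

View pics/s0.png

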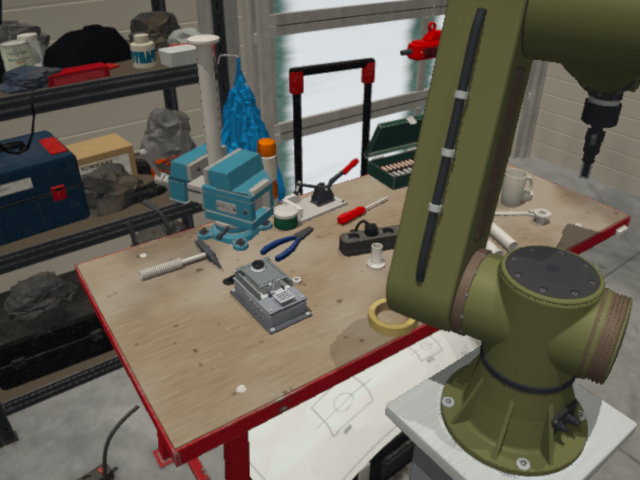

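View pics/t0.png

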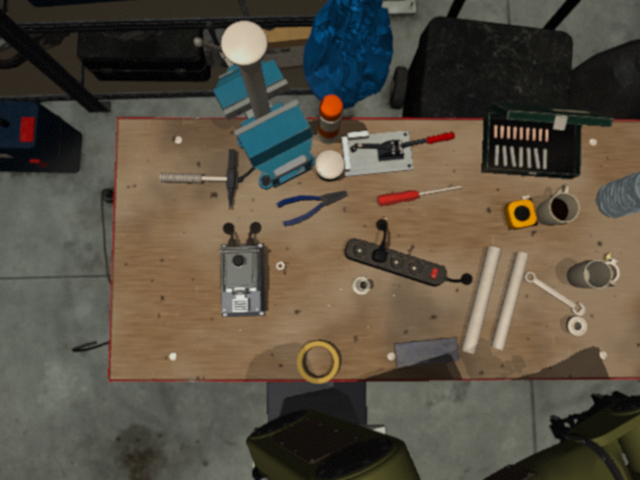

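View pics/w0.png

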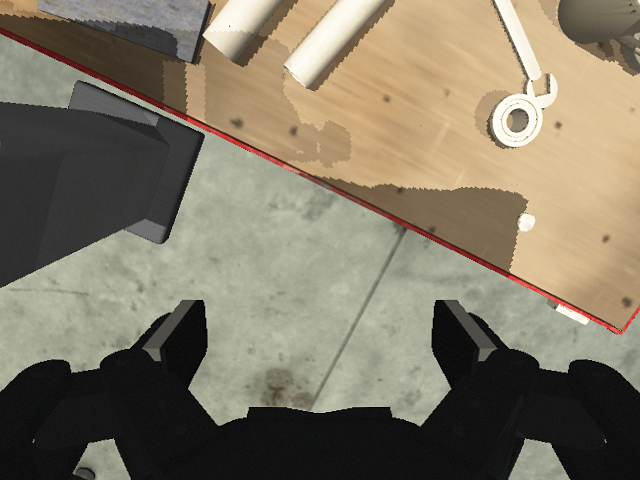

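```bash
python3 - <<'E'
from h import *
crop('top','c1.png',200,210,300,330,5)
crop('top','c2.png',330,205,480,305,5)
print(px('top',[(242,300),(238,261),(435,271),(363,250),(382,225),(361,286),(280,266)]))
E
```

```text
[[ 0.45999183  0.16966809  0.06183677]
 [ 0.54830763  0.17338549  0.09330111]
 [ 0.51570352 -0.28477808  0.04581953]
 [ 0.5718631  -0.11799118  0.02522238]
 [ 0.63157863 -0.16639817  0.02301272]
 [ 0.48613544 -0.11244234  0.00103623]
 [ 0.54030429  0.08365597 -0.00090215]]
```

View pics/c1.png

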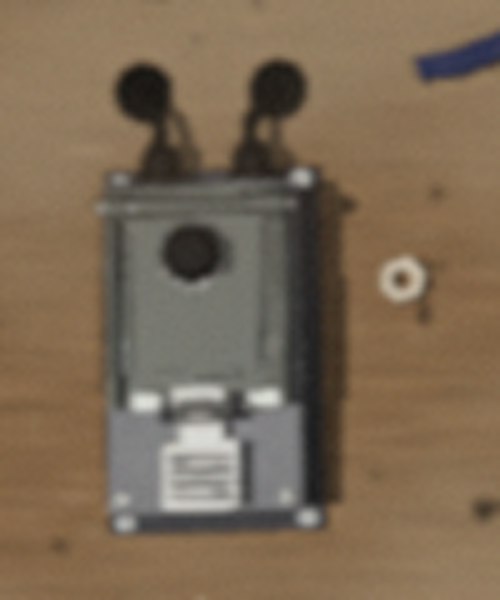

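View pics/c2.png

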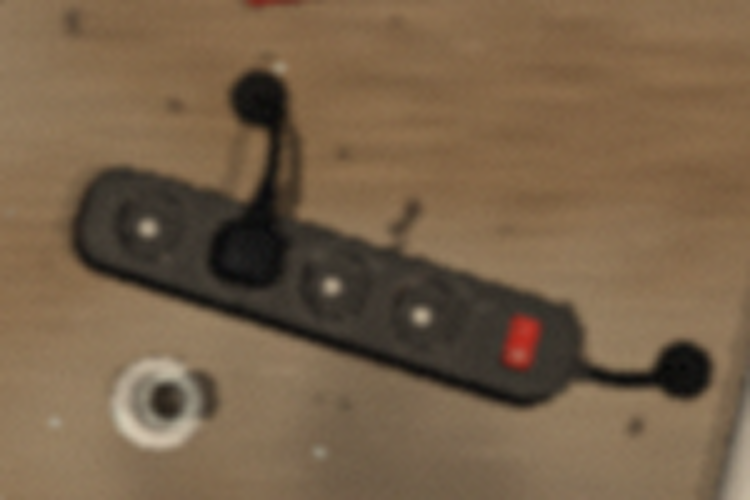

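```bash
python3 - <<'E'
from h import *
P,ok,img=cloud('top')
def box(m):
    q=P[m][:,:2].astype(np.float32)*1000; (c,s,a)=cv2.minAreaRect(q); print(m.sum(),np.round(c,1),np.round(s,1),round(a,2), 'medz',np.median(P[m][:,2]))
x,y,z=P[...,0],P[...,1],P[...,2]
box(ok&(x>.45)&(x<.65)&(y>-.33)&(y<-.03)&(z>.037)&(z<.05))
S=ok&(x>.4)&(x<.62)&(y>.1)&(y<.24)
for a,b in [(.02,.2),(.04,.055),(.055,.066),(.066,.075),(.075,.1)]:
    print(a,b);box(S&(z>a)&(z<b))
r=(img[...,0]>150)&(img[...,1]<80)&(img[...,2]<80)
m=r&ok&(x>.45)&(x<.58)&(y>-.33)&(y<-.2); box(m); print(P[m].mean(0))
print(px('top',[(434.4,273.4),(433.8,276)],.045))
print('sockets',px('top',[(359.6,250.8),(396.4,262.2),(414,268)],.036))
print('pad',px('top',[(240.4,305)],.061), 'mushroom',px('top',[(238,260.2)],.09))
# flap/cheek corners
print(px('top',[(224,276+0),(224,245),(260,316)],.05))
print(px('top',[(225,314.5),(261.5,313.5),(224,246),(260,245)],.01), 'screws')
E
```

```text
1391 [ 554.  -191.9] [148.4 230.8] 2.97 medz 0.041793086980257854
0.02 0.2
2799 [525.5 173.6] [188.   93.8] 0.9 medz 0.06479206080589361
0.04 0.055
808 [510.4 174. ] [157.8  92.8] 0.64 medz 0.04767041778708048
0.055 0.066
444 [509.4 173.4] [ 83.5 150. ] 89.62 medz 0.061636418648495894
0.066 0.075
846 [511.2 175.6] [ 87.7 143.3] 88.52 medz 0.07208208314634146
0.075 0.1
498 [525.5 175.1] [ 80.8 103.5] 88.86 medz 0.07738974371721674
27 [ 511.2 -282.6] [ 8. 19.] 73.13 medz 0.04419608732684943
[ 0.51217027 -0.28283768  0.04394813]
[[ 0.51010269 -0.28327703  0.045     ]
 [ 0.50399667 -0.28156623  0.045     ]]
sockets [[ 0.5692134  -0.10874088  0.036     ]
 [ 0.53963624 -0.19560678  0.036     ]
 [ 0.52466869 -0.23710376  0.036     ]]
pad [[0.44857463 0.17365165 0.061     ]] mushroom [[0.55037533 0.17379799 0.09      ]]
[[0.51714942 0.21242887 0.05      ]
 [0.59013286 0.21153628 0.05      ]
 [0.42175809 0.12988217 0.05      ]]
[[0.42647475 0.21758493 0.01      ]
 [0.42649819 0.12993752 0.01      ]
 [0.5918603  0.2179044  0.01      ]
 [0.59200006 0.13051185 0.01      ]] screws
```

```bash
cat >> h.py <<'E'
def plan(pts,yaw=None,Rt=None,n=5,vmax=.055):
    """rows to go through list of (pos) from now, printing cm in tool axes; yaw=angle of tool x in world"""
    s=env.state(); p=np.array(s['tool_pos']); Rc=R.from_quat(s['eef_rot'])
    if Rt is None:
        Rt=R.from_matrix(np.array([[np.cos(yaw),np.sin(yaw),0],[np.sin(yaw),-np.cos(yaw),0],[0,0,-1]]).astype(float)) if yaw is not None else Rc
    for q in pts:
        q=np.array(q,float); k=0
        while np.linalg.norm(q-p)>1e-4 or (Rc.inv()*Rt).magnitude()>1e-3:
            d=q-p; L=np.linalg.norm(d); d=d*min(1,vmax/max(L,1e-9))
            rv=(Rc.inv()*Rt).as_rotvec(); a=np.linalg.norm(rv); rv=rv*min(1,.18/max(a,1e-9))
            t=Rc.as_matrix().T@d
            print([list(np.round(t*100,2)),list(np.round(rv,3))]); p=p+d; Rc=Rc*R.from_rotvec(rv)
            k+=1
            if k>14: break
        print('--')
E
python3 - <<'E'
from h import *
s=env.state()
c=env.capture('wrist');print(np.round(c['hand_eye'],3))
P,ok,img=cloud('top');x,y,z=P[...,0],P[...,1],P[...,2]
for a in np.arange(.58,.86,.04):
    print(round(a,2),[ (round(b,2),round(float(np.max(z[ok&(abs(x-a)<.02)&(abs(y-b)<.02)],initial=0)),3)) for b in np.arange(.06,.3,.04)])
plan([(.478,-.272,.19)],yaw=-.334)
E
```

```text
[[ 0.     0.965  0.263  0.066]
 [ 1.    -0.    -0.001  0.   ]
 [-0.001  0.263 -0.965 -0.175]
 [ 0.     0.     0.     1.   ]]
0.58 [(np.float64(0.06), 0.007), (np.float64(0.1), 0.007), (np.float64(0.14), 0.08), (np.float64(0.18), 0.09), (np.float64(0.22), 0.079), (np.float64(0.26), 0.008)]
0.62 [(np.float64(0.06), 0.015), (np.float64(0.1), 0.009), (np.float64(0.14), 0.036), (np.float64(0.18), 0.036), (np.float64(0.22), 0.032), (np.float64(0.26), 0.007)]
0.66 [(np.float64(0.06), 0.017), (np.float64(0.1), 0.011), (np.float64(0.14), 0.01), (np.float64(0.18), 0.01), (np.float64(0.22), 0.009), (np.float64(0.26), 0.008)]
0.7 [(np.float64(0.06), 0.019), (np.float64(0.1), 0.016), (np.float64(0.14), 0.007), (np.float64(0.18), 0.023), (np.float64(0.22), 0.019), (np.float64(0.26), 0.007)]
0.74 [(np.float64(0.06), 0.166), (np.float64(0.1), 0.206), (np.float64(0.14), 0.212), (np.float64(0.18), 0.068), (np.float64(0.22), 0.03), (np.float64(0.26), 0.025)]
0.78 [(np.float64(0.06), 0.214), (np.float64(0.1), 0.214), (np.float64(0.14), 0.216), (np.float64(0.18), 0.027), (np.float64(0.22), 0.027), (np.fl
[... 441 characters left out ...]
0.0), np.float64(0.18)]]
[[np.float64(4.84), np.float64(-2.6), np.float64(0.13)], [np.float64(-0.0), np.float64(0.0), np.float64(0.18)]]
[[np.float64(4.3), np.float64(-3.43), np.float64(0.13)], [np.float64(-0.0), np.float64(0.0), np.float64(0.18)]]
[[np.float64(3.61), np.float64(-4.14), np.float64(0.13)], [np.float64(-0.0), np.float64(0.0), np.float64(0.18)]]
[[np.float64(2.81), np.float64(-4.72), np.float64(0.13)], [np.float64(-0.0), np.float64(0.0), np.float64(0.04)]]
[[np.float64(2.62), np.float64(-4.83), np.float64(0.13)], [np.float64(0.0), np.float64(0.0), np.float64(0.0)]]
[[np.float64(0.46), np.float64(-0.84), np.float64(0.02)], [np.float64(-0.0), np.float64(0.0), np.float64(0.0)]]
--
```

arm_command --plan '[[[5.2,-1.7,0.1],[0,0,0.18],0],[[4.8,-2.6,0.1],[0,0,0.18],0],[[4.3,-3.4,0.1],[0,0,0.18],0],[[3.6,-4.1,0.1],[0,0,0.18],0],[[2.8,-4.7,0.1],[0,0,0.04],0]]' --squeeze 40

```text
t: 0.82
tool_pos: [0.426, -0.3192, 0.1926]
eef_rot: [0.986, -0.166, -0.001, -0.001]
wrist_force: [0.9, -1.0, -0.4]
width: 0.0
```

```bash
python3 - <<'E'
from h import *
st();plan([(.478,-.272,.17)],yaw=-.334)
E
```

```text
t 0.825 p [ 0.426  -0.3192  0.1926] R
 [[ 0.945 -0.328 -0.001]
 [-0.328 -0.945  0.001]
 [-0.001 -0.001 -1.   ]] F [ 0.89 -1.02 -0.42] w 1.9617039773528115e-05
[[np.float64(2.51), np.float64(-4.59), np.float64(1.69)], [np.float64(-0.001), np.float64(0.001), np.float64(0.0)]]
[[np.float64(0.86), np.float64(-1.57), np.float64(0.57)], [np.float64(-0.0), np.float64(-0.0), np.float64(-0.0)]]
--
```

arm_command --plan '[[[2.3,-4.5,1.6],[0,0,0],0],[[1,-1.6,0.6],[0,0,0],0],[[0,0,0],[0,0,0],0],[[0,0,0],[0,0,0],0],[[0,0,0],[0,0,0],0]]'

```text
t: 1.45
tool_pos: [0.479, -0.2704, 0.1704]
eef_rot: [0.986, -0.165, -0.0, -0.0]
wrist_force: [0.3, 0.3, -0.2]
width: 0.0001
```

```bash
python3 - <<'E'
from h import *
st();cap('wrist','w1.png')
P,ok,img=cloud('wrist')
i=img.astype(int);m=(i[...,0]>120)&(i[...,1]<70)&(i[...,2]<70)&ok
print(m.sum(), np.argwhere(m).mean(0), P[m].mean(0))
E
```

```text
t 1.45 p [ 0.479  -0.2704  0.1704] R
 [[ 0.945 -0.326 -0.001]
 [-0.326 -0.945  0.001]
 [-0.001 -0.    -1.   ]] F [ 0.31  0.3  -0.15] w 9.501659738826197e-05
1209 [ 19.5483871  132.10835401] [ 0.67708361 -0.18403821  0.02000038]
```

View pics/w1.png

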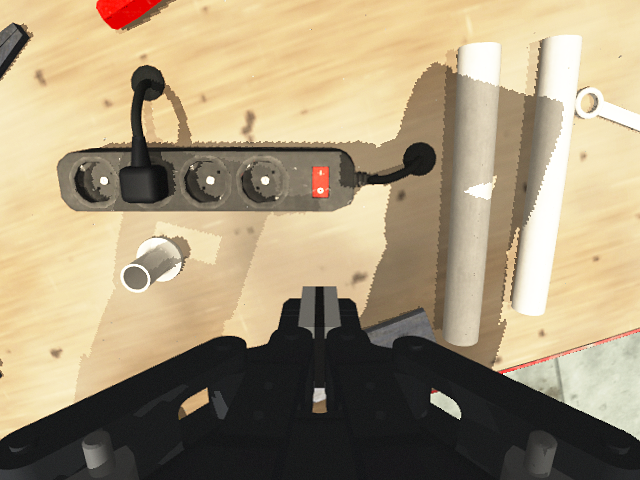

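```bash
python3 - <<'E'
from h import *
crop('wrist','c3.png',260,150,380,330,4)
d=np.load('wrist.npz');print(d['K'])
print('rocker',px('wrist',[(320.5,181)],.044),px('wrist',[(320.5,197.5)],.046),px('wrist',[(320.5,165)],.042))
print(px('wrist',[(320.5,181),(320,193),(320.5,170),(290,205),(260,148)]))
T=np.array([.479,-.2704,.1704]);Rt=R.from_quat(env.state()['eef_rot']).as_matrix()
pts=[(302,290),(338,290),(300,325),(338,325),(320,288),(283,305),(357,305),(290,318)]
print(np.round((px('wrist',pts)-T)@Rt*1000,1))
E
```

```text
[[380.40961023   0.         319.05531419]
 [  0.         380.40961023 241.82045288]
 [  0.           0.           1.        ]]
rocker [[ 0.51032566 -0.28332644  0.044     ]] [[ 0.49822388 -0.27915967  0.046     ]] [[ 0.52197667 -0.28733858  0.042     ]]
[[ 0.51017264 -0.28327953  0.04252553]
 [ 0.50158237 -0.27989922  0.04485471]
 [ 0.51833433 -0.28608471  0.04251167]
 [ 0.49986393 -0.25368657  0.04160601]
 [ 0.55050685 -0.24314364  0.01608645]]
[[-77.1 -15.7 171.8]
 [-76.3  19.5 169.8]
 [ 10.4  -5.1 -68.3]
 [ 10.7   6.7 -68.8]
 [ 11.4   1.2 -40.4]
 [  6.8 -12.5 -45.7]
 [-92.5  38.5 170.3]
 [  6.8  -9.1 -56.3]]
```

View pics/c3.png

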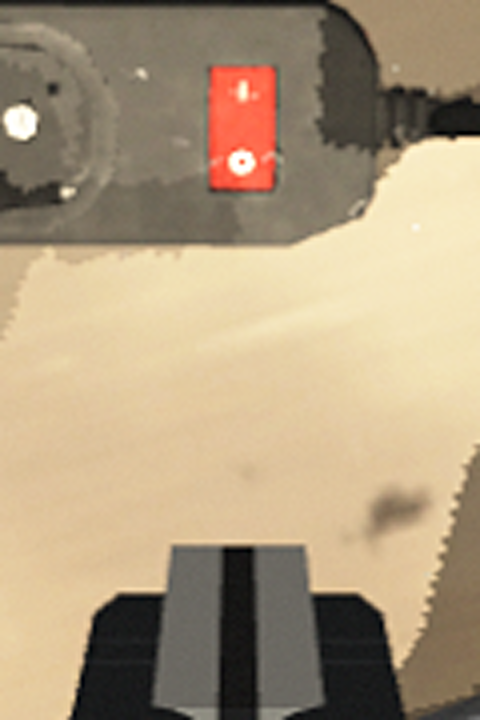

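```bash
python3 - <<'E'
from h import *
T=np.array([.479,-.2704,.1704]);Rt=R.from_quat(env.state()['eef_rot']).as_matrix()
for c in (310,320,330,290):
  for v in range(240,440,12):
    d=np.load('wrist.npz')['z'][v,c]; print(c,v,round(float(d),3),np.round((px('wrist',[(c,v)])[0]-T)@Rt*1000,1))
E
python3 - <<'E'
import cv2,numpy as np
d=np.load('scene.npz')
import sys;sys.path.insert(0,'.')
from h import *
cap('scene');crop('scene','c4.png',330,80,640,280,2.5)
E
```

```text
310 240 0.357 [-25.9  -7.5 170.1]
310 252 0.36 [-37.5  -7.6 169.5]
310 264 0.365 [-50.   -7.7 171. ]
310 276 0.368 [-62.2  -7.8 170.9]
310 288 0.146 [ 10.9  -2.6 -39.2]
310 300 0.134 [ 11.3  -2.4 -51.2]
310 312 0.127 [ 10.4  -2.2 -59. ]
310 324 0.118 [ 10.5  -2.  -67.7]
310 336 0.108 [ 12.3  -1.7 -78.5]
310 348 0.103 [ 11.5  -1.6 -83.6]
310 360 0.103 [  8.2  -1.6 -84.2]
310 372 0.107 [  2.4  -1.7 -81.3]
310 384 0.11 [ -2.3  -1.8 -80.4]
310 396 0.111 [ -6.6  -1.8 -80.3]
310 408 0.107 [ -7.4  -1.7 -84.5]
310 420 0.077 [  10.5   -1.  -110.2]
310 432 0.074 [  10.3   -1.  -113.4]
320 240 0.359 [-26.3   1.9 171.6]
320 252 0.362 [-38.1   1.9 171.6]
320 264 0.365 [-50.    1.9 171. ]
320 276 0.368 [-62.2   1.9 171. ]
320 288 0.145 [ 11.4   1.2 -40.4]
320 300 0.135 [ 11.    1.2 -50.6]
320 312 0.0 [  66.4    0.8 -175.3]
320 324 0.118 [ 10.7   1.1 -68.1]
320 336 0.117 [  7.5   1.1 -69.8]
320 348 0.118 [  3.6   1.1 -70.4]
320 360 0.119 [ -0.7   1.1 -70.3]
320 372 0.121 [ -5.5   1.2 -69.7]
320 384 0.121 [ -9.5   1.2 -70.5]
320 396 0.392 [-191.5    2.   160.6]
320 408 0.407 [-214.6    2.1  170.4]
3
[... 551 characters left out ...]
0 408 0.106 [ -6.9   3.9 -85.1]
330 420 0.077 [  11.1    3.1 -110.9]
330 432 0.074 [  10.7    3.  -113.9]
290 240 0.358 [-26.  -26.4 170.3]
290 252 0.362 [-38.1 -26.7 171.6]
290 264 0.366 [-50.3 -27.  171.9]
290 276 0.367 [-62.1 -27.1 170.6]
290 288 0.37 [-74.2 -27.3 169.8]
290 300 0.145 [  7.  -10.2 -41.5]
290 312 0.134 [  7.1  -9.4 -52.1]
290 324 0.126 [  6.7  -8.8 -60.4]
290 336 0.106 [ 12.9  -7.3 -79.6]
290 348 0.102 [ 11.8  -7.  -84.1]
290 360 0.097 [ 11.9  -6.6 -90. ]
290 372 0.083 [  17.1   -5.5 -102.9]
290 384 0.079 [  17.    -5.3 -107. ]
290 396 0.076 [  16.6   -5.  -110.5]
290 408 0.072 [  17.    -4.7 -114.5]
290 420 0.071 [  15.1   -4.7 -115.5]
290 432 0.071 [  12.8   -4.7 -116.1]
```

View pics/c4.png

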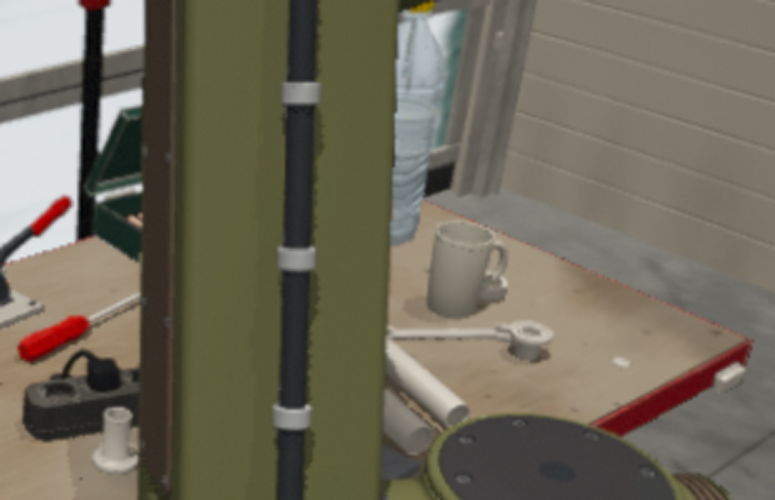

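```bash
python3 - <<'E'
from h import *
plan([(.4963,-.2784,.13),(.4963,-.2784,.06)],yaw=-.334)
E
```

```text
[[np.float64(1.89), np.float64(0.21), np.float64(4.03)], [np.float64(-0.001), np.float64(0.001), np.float64(0.002)]]
--
[[np.float64(-0.0), np.float64(-0.0), np.float64(5.5)], [np.float64(0.0), np.float64(-0.0), np.float64(0.0)]]
[[np.float64(0.0), np.float64(-0.0), np.float64(1.5)], [np.float64(0.0), np.float64(0.0), np.float64(0.0)]]
--
```

arm_command --plan '[[[1.9,0.2,4],[0,0,0],0],[[0,0,4],[0,0,0],0],[[0,0,2],[0,0,0],0],[[0,0,0.8],[0,0,0],0],[[0,0,0],[0,0,0],0]]'

```text
t: 2.17
tool_pos: [0.4964, -0.2815, 0.0617]
eef_rot: [0.986, -0.167, 0.002, 0.001]
wrist_force: [0.4, 0.0, 0.6]
width: -0.0001
```

```bash
python3 - <<'E'
from h import *
st();cap('wrist','w2.png')
E
```

```text
t 2.175 p [ 0.4964 -0.2815  0.0617] R
 [[ 0.944 -0.33   0.003]
 [-0.33  -0.944 -0.002]
 [ 0.003  0.001 -1.   ]] F [0.44 0.03 0.63] w -5.226766143851582e-05
```

View pics/w2.png

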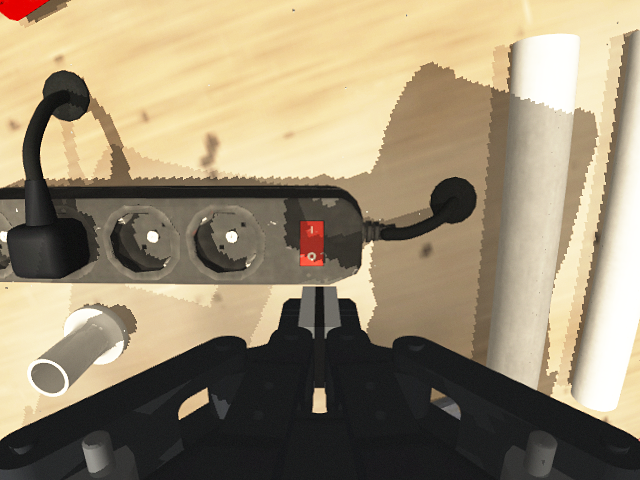

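```bash
python3 - <<'E'
from h import *
print(px('wrist',[(312,243)],.044))
plan([(.4963,-.2784,.052)],yaw=-.334)
E
```

```text
[[ 0.50985517 -0.28318118  0.044     ]]
[[np.float64(-0.14), np.float64(-0.29), np.float64(1.01)], [np.float64(0.001), np.float64(-0.004), np.float64(-0.002)]]
--
```

arm_command --plan '[[[-0.1,-0.3,0.3],[0,0,0],0],[[0,0,0.3],[0,0,0],0],[[0,0,0.3],[0,0,0],0],[[0,0,0.2],[0,0,0],0],[[0,0,0],[0,0,0],0]]'

```text
t: 2.85
tool_pos: [0.4976, -0.2788, 0.0526]
eef_rot: [0.986, -0.167, 0.003, 0.001]
wrist_force: [0.0, -0.3, -0.6]
width: -0.0
```

arm_command --plan '[[[-0.1,0,0.2],[0,0,0],0],[[0,0,0.2],[0,0,0],0],[[0,0,0.2],[0,0,0],0],[[0,0,0.2],[0,0,0],0],[[0,0,0.1],[0,0,0],0]]'

```text
t: 3.48
tool_pos: [0.4967, -0.2785, 0.043]
eef_rot: [0.986, -0.167, 0.003, 0.001]
wrist_force: [-1.0, -0.0, -0.2]
width: -0.0001
```

```bash
python3 - <<'E'
from h import *
st();cap('wrist','w3.png');crop('wrist','c5.png',220,180,420,340,4)
E
```

```text
t 3.475 p [ 0.4967 -0.2785  0.043 ] R
 [[ 0.944 -0.33   0.006]
 [-0.33  -0.944 -0.004]
 [ 0.007  0.002 -1.   ]] F [-1.02 -0.04 -0.18] w -0.0001246609675986719
```

View pics/c5.png

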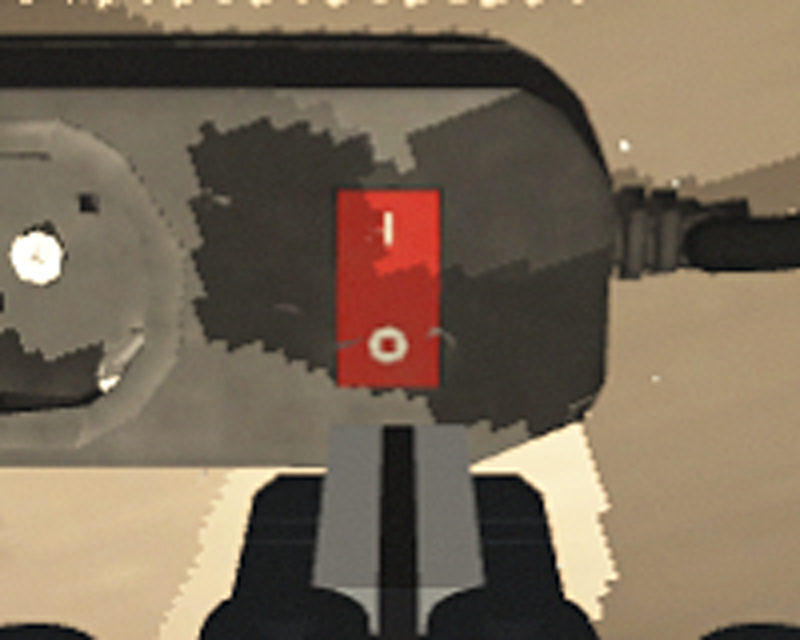

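arm_command --plan '[[[0,0,0.8],[0,0,0],0],[[0,0,0.7],[0,0,0],0],[[0,0,0.7],[0,0,0],0],[[0,0,0.3],[0,0,0],0],[[0,0,0],[0,0,0],0]]'

```text
t: 4.15
tool_pos: [0.4966, -0.2785, 0.0156]
eef_rot: [0.986, -0.167, 0.003, 0.001]
wrist_force: [1.3, -0.5, 0.2]
width: -0.0
```

```bash
python3 - <<'E'
from h import *
st();cap('wrist','w4.png');crop('wrist','c6.png',220,180,420,340,4)
E
```

```text
t 4.15 p [ 0.4966 -0.2785  0.0156] R
 [[ 0.944 -0.33   0.006]
 [-0.33  -0.944 -0.003]
 [ 0.006  0.001 -1.   ]] F [ 1.26 -0.55  0.22] w -3.755470330295343e-05
```

View pics/c6.png

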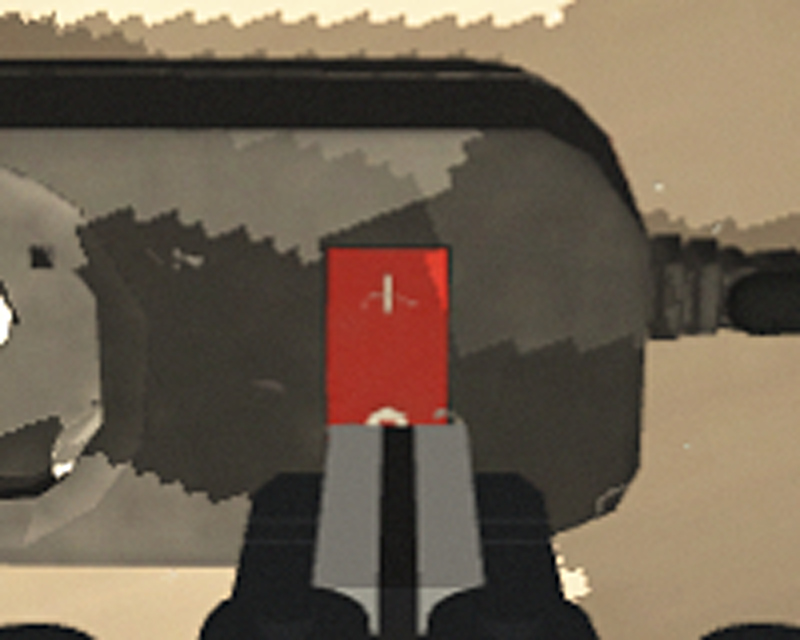

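arm_command --plan '[[[0,0,0.2],[0,0,0],0],[[0,0,0.2],[0,0,0],0],[[0,0,0.2],[0,0,0],0],[[0,0,0.1],[0,0,0],0],[[0,0,0],[0,0,0],0]]'

```text
t: 4.82
tool_pos: [0.4961, -0.2786, 0.0112]
eef_rot: [0.986, -0.167, 0.003, 0.001]
wrist_force: [-1.6, 0.8, 1.0]
width: 0.0001
```

arm_command --plan '[[[0,0,0.2],[0,0,0],0],[[0,0,0.2],[0,0,0],0],[[0,0,0.2],[0,0,0],0],[[0,0,0.2],[0,0,0],0],[[0,0,0],[0,0,0],0]]'

```text
t: 5.45
tool_pos: [0.4965, -0.2788, 0.0112]
eef_rot: [0.986, -0.167, 0.004, 0.002]
wrist_force: [-0.3, 0.3, 0.5]
width: 0.0005
```

arm_command --plan '[[[0,0,0.5],[0,0,0],0],[[0,0,0.5],[0,0,0],0],[[0,0,0],[0,0,0],0],[[0,0,0],[0,0,0],0],[[0,0,0],[0,0,0],0]]'

```text
t: 6.08
tool_pos: [0.4978, -0.2796, 0.0117]
eef_rot: [0.986, -0.166, 0.006, 0.003]
wrist_force: [0.4, -0.8, -0.8]
width: 0.0004
```

```bash
python3 - <<'E'
from h import *
st();s=env.state();print(np.round(s['joints'],3),np.round(s['torque'],2));cap('wrist','w5.png');crop('wrist','c7.png',220,180,420,340,4)
E
```

```text
t 6.075 p [ 0.4978 -0.2796  0.0117] R
 [[ 0.945 -0.328  0.01 ]
 [-0.328 -0.945 -0.008]
 [ 0.012  0.004 -1.   ]] F [ 0.35 -0.78 -0.82] w 0.0003685702347593712
[-5.750e-01  5.580e-01  1.629e+00 -1.000e-03  9.420e-01  1.331e+00] [ 0.03  0.01 -0.04]
```

View pics/c7.png

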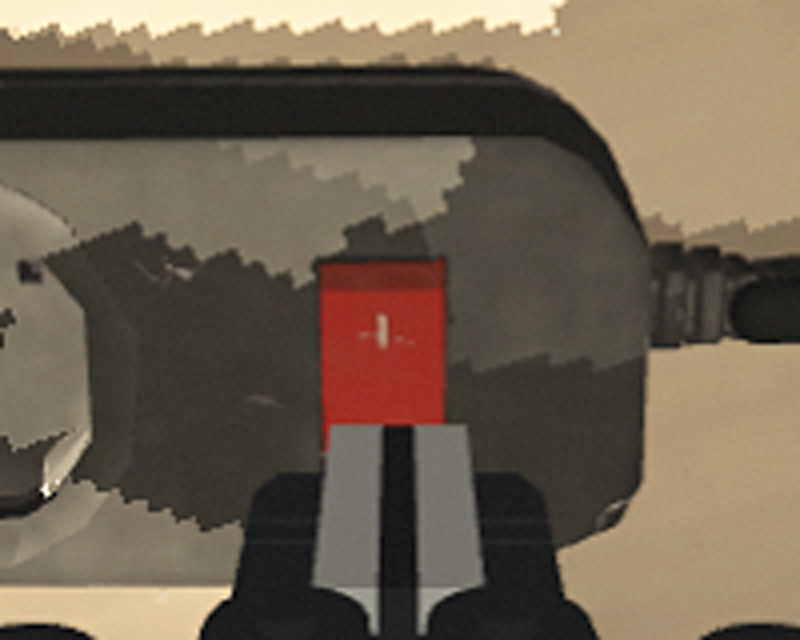

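arm_command --plan '[[[0,0,-1.5],[0,0,0],0],[[-1,0,-3],[0,0,0],0],[[-2,0,-3],[0,0,0],0],[[0,0,-1],[0,0,0],0],[[0,0,0],[0,0,0],0]]'

```text
t: 6.75
tool_pos: [0.4684, -0.269, 0.1003]
eef_rot: [0.986, -0.166, 0.006, 0.003]
wrist_force: [0.2, -0.6, -0.5]
width: 0.0
```

```bash
python3 - <<'E'
from h import *
st();cap('wrist','w6.png');crop('wrist','c8.png',220,120,420,340,3)
print(px('wrist',[(320,260)]))
E
```

```text
t 6.75 p [ 0.4684 -0.269   0.1003] R
 [[ 0.945 -0.328  0.01 ]
 [-0.328 -0.945 -0.008]
 [ 0.012  0.004 -1.   ]] F [ 0.18 -0.63 -0.54] w 2.816439485303109e-05
[[ 0.44751448 -0.26396406  0.00107161]]
```

View pics/c8.png

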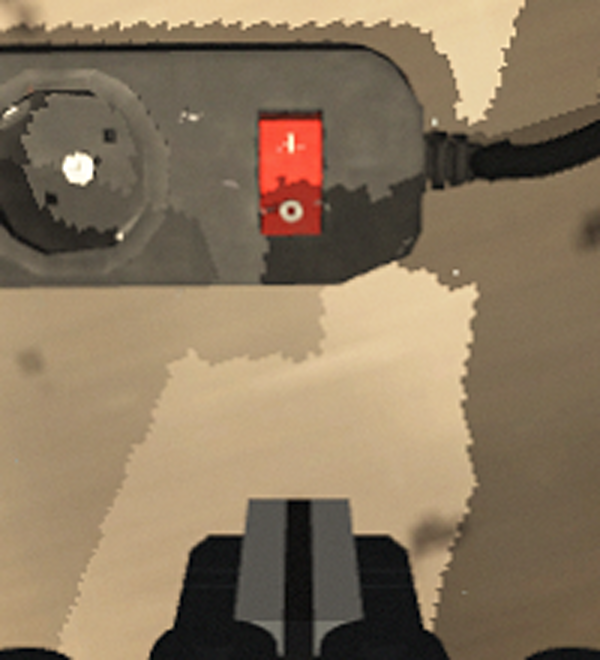

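```bash
python3 - <<'E'
from h import *
P,ok,img=cloud('wrist')
print([(v,round(float(np.median(P[v,309:325,2]))*1000,1)) for v in range(150,206,3)])
print('housing',np.median(P[170:195,288:302,2]))
print(px('wrist',[(317,178)],.044))
E
```

```text
[(150, 41.2), (153, 41.3), (156, 41.7), (159, 43.7), (162, 46.4), (165, 45.4), (168, 44.7), (171, 44.2), (174, 43.0), (177, 42.9), (180, 42.8), (183, 42.3), (186, 42.1), (189, 43.0), (192, 42.7), (195, 42.2), (198, 41.4), (201, 41.4), (204, 41.5)]
housing 0.04176400204374342
[[ 0.50989729 -0.28332929  0.044     ]]
```

```bash
python3 - <<'E'
from h import *
plan([(.44,-.2,.13),(.41,.172,.13)],yaw=0.005,vmax=.06)
E
```

```text
[[np.float64(-3.65), np.float64(-4.16), np.float64(-2.32)], [np.float64(0.003), np.float64(-0.006), np.float64(-0.18)]]
[[np.float64(-0.97), np.float64(-1.61), np.float64(-0.78)], [np.float64(0.003), np.float64(-0.005), np.float64(-0.16)]]
--
[[np.float64(-0.45), np.float64(-5.98), np.float64(0.0)], [np.float64(-0.0), np.float64(0.0), np.float64(0.0)]]
[[np.float64(-0.45), np.float64(-5.98), np.float64(-0.0)], [np.float64(0.0), np.float64(0.0), np.float64(0.0)]]
[[np.float64(-0.45), np.float64(-5.98), np.float64(-0.0)], [np.float64(0.0), np.float64(0.0), np.float64(0.0)]]
[[np.float64(-0.45), np.float64(-5.98), np.float64(-0.0)], [np.float64(0.0), np.float64(0.0), np.float64(0.0)]]
[[np.float64(-0.45), np.float64(-5.98), np.float64(0.0)], [np.float64(-0.0), np.float64(0.0), np.float64(0.0)]]
[[np.float64(-0.45), np.float64(-5.98), np.float64(0.0)], [np.float64(-0.0), np.float64(-0.0), np.float64(0.0)]]
[[np.float64(-0.1), np.float64(-1.32), np.float64(-0.0)], [np.float64(0.0), np.float64(-0.0), np.float64(0.0)]]
--
```

arm_command --plan '[[[-3.6,-4.2,-2.3],[0,0,-0.18],0],[[-1,-1.6,-0.8],[0,0,-0.16],0],[[-0.5,-6,0],[0,0,0],0],[[-0.5,-6,0],[0,0,0],0],[[-0.5,-6,0],[0,0,0],0]]'

```text
t: 7.42
tool_pos: [0.4211, -0.0158, 0.1244]
eef_rot: [1.0, 0.006, 0.001, 0.002]
wrist_force: [0.9, -0.6, -0.8]
width: -0.0002
```

arm_command --plan '[[[-0.5,-6,0],[0,0,0],0],[[-0.5,-6,0],[0,0,0],0],[[-0.5,-6,0],[0,0,0],0],[[0,0,0],[0,0,0],0],[[0,0,0],[0,0,0],0]]'

```text
t: 8.05
tool_pos: [0.4015, 0.173, 0.1199]
eef_rot: [1.0, 0.009, -0.002, 0.003]
wrist_force: [-0.2, -0.2, -0.1]
width: 0.0003
```

```bash
python3 - <<'E'
from h import *
st();cap('wrist','w7.png')
E
```

```text
t 8.05 p [0.4015 0.173  0.1199] R
 [[ 1.     0.018 -0.003]
 [ 0.018 -1.    -0.006]
 [-0.004  0.006 -1.   ]] F [-0.2  -0.18 -0.14] w 0.00028162887438351554
```

View pics/w7.png

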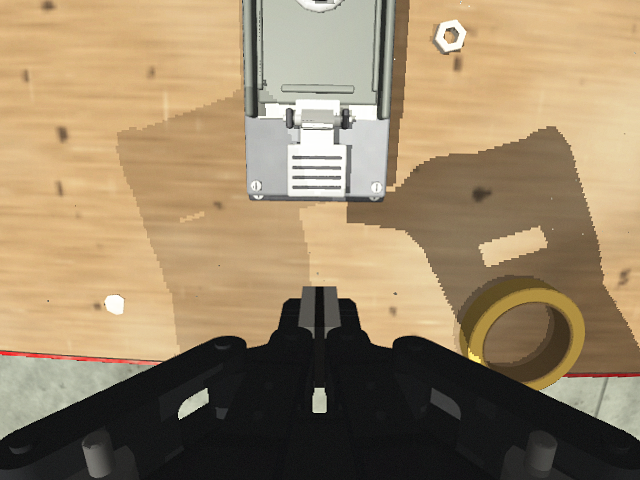

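```bash
python3 - <<'E'
from h import *
print('pad corners',px('wrist',[(289,145),(346,145),(289,193),(348,193),(318,169)],.061), px('wrist',[(318,155),(318,169),(318,185)]))
print('screws',px('wrist',[(256,186),(377,187)],.048))
a=px('wrist',[(256,186),(377,187)],.048);d=a[0]-a[1];print('yaw',np.arctan2(-d[0],d[1]))
print('cheek top',px('wrist',[(251,60),(250,110),(386,60),(386,110)],.066))
print('hook top',px('wrist',[(303,117),(332,117),(318,112)]), px('wrist',[(318,2)],.09))
E
```

```text
pad corners [[0.46336356 0.19105068 0.061     ]
 [0.46398515 0.15693162 0.061     ]
 [0.43448612 0.19106784 0.061     ]
 [0.43512546 0.15466782 0.061     ]
 [0.44942938 0.17344481 0.061     ]] [[0.45780827 0.17359648 0.06170029]
 [0.44943192 0.17344497 0.06103179]
 [0.43972755 0.17327247 0.06108687]]
screws [[0.43684292 0.21339463 0.048     ]
 [0.43757363 0.13482739 0.048     ]]
yaw 0.009300187233522984
cheek top [[0.50986564 0.21204904 0.066     ]
 [0.48284327 0.21313643 0.066     ]
 [0.51134238 0.13642791 0.066     ]
 [0.48431068 0.13493082 0.066     ]]
hook top [[0.47865122 0.18211223 0.08103644]
 [0.47891779 0.16651813 0.08151072]
 [0.48163895 0.17407487 0.0769271 ]] [[0.53281175 0.17503793 0.09      ]]
```

```bash
python3 - <<'E'
from h import *
plan([(.443,.1733,.06),(.443,.1733,.034)],yaw=0.009,vmax=.06)
E
```

```text
[[np.float64(3.43), np.float64(-0.01), np.float64(4.92)], [np.float64(0.005), np.float64(0.003), np.float64(0.008)]]
[[np.float64(0.74), np.float64(-0.0), np.float64(1.06)], [np.float64(0.0), np.float64(0.0), np.float64(0.0)]]
--
[[np.float64(0.0), np.float64(0.0), np.float64(2.6)], [np.float64(-0.0), np.float64(0.0), np.float64(0.0)]]
--
```

arm_command --plan '[[[3,0,4],[0.005,0.003,0.008],0],[[1.2,0,2],[0,0,0],0],[[0,0,1],[0,0,0],0],[[0,0,1],[0,0,0],0],[[0,0,0],[0,0,0],0]]'

```text
t: 8.72
tool_pos: [0.4458, 0.1684, 0.0379]
eef_rot: [1.0, 0.001, 0.0, 0.0]
wrist_force: [-0.8, -0.1, 0.2]
width: -0.0001
```

```bash
python3 - <<'E'
from h import *
st();cap('wrist','w8.png');plan([(.443,.1733,.034)],yaw=0.009,vmax=.06)
E
```

```text
t 8.725 p [0.4458 0.1684 0.0379] R
 [[ 1.     0.001  0.001]
 [ 0.001 -1.    -0.   ]
 [ 0.001  0.    -1.   ]] F [-0.77 -0.11  0.24] w -7.79698949345674e-05
[[np.float64(-0.31), np.float64(-0.48), np.float64(0.44)], [np.float64(-0.0), np.float64(-0.002), np.float64(-0.008)]]
--
```

View pics/w8.png

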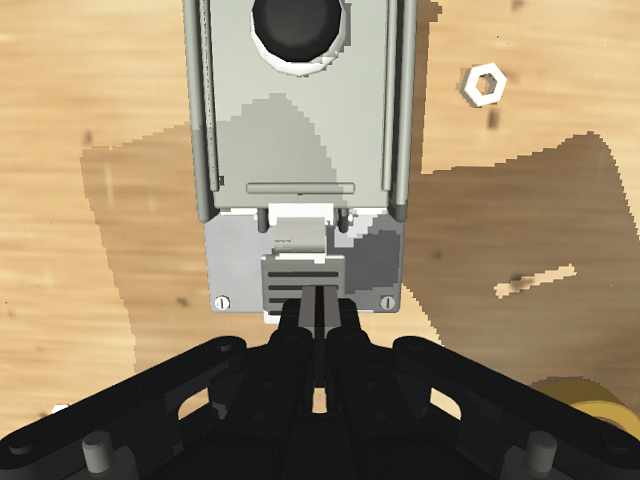

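arm_command --plan '[[[-0.3,-0.5,0.3],[0,0,0],0],[[0,0,0.3],[0,0,0],0],[[0,0,0.3],[0,0,0],0],[[0,0,0.3],[0,0,0],0],[[0,0,0.3],[0,0,0],0]]'

```text
t: 9.4
tool_pos: [0.4431, 0.1744, 0.0241]
eef_rot: [1.0, 0.001, 0.002, -0.0]
wrist_force: [-3.1, 0.1, 3.2]
width: 0.0003
```

```bash
python3 - <<'E'
from h import *
st();cap('wrist','w9.png')
E
```

```text
t 9.4 p [0.4431 0.1744 0.0241] R
 [[ 1.     0.002  0.004]
 [ 0.002 -1.     0.001]
 [ 0.004 -0.001 -1.   ]] F [-3.1   0.06  3.21] w 0.00026576356490753803
```

View pics/w9.png

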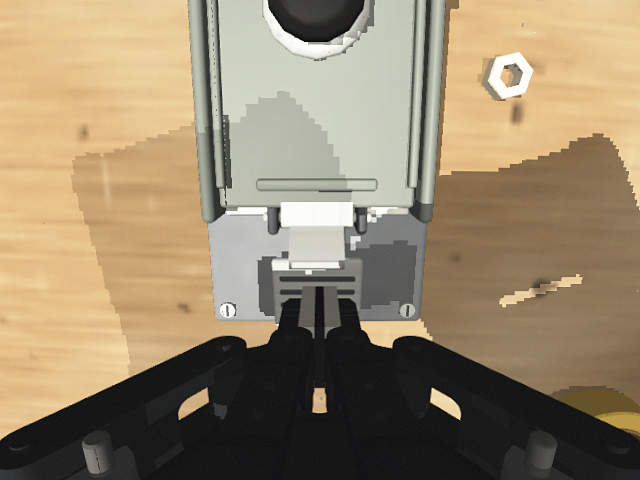

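arm_command --plan '[[[0,0,0.3],[0,0,0],0],[[0,0,0.3],[0,0,0],0],[[0,0,0.4],[0,0,0],0],[[0,0,0.4],[0,0,0],0],[[0,0,0.4],[0,0,0],0]]'

```text
t: 10.07
tool_pos: [0.4436, 0.175, 0.0192]
eef_rot: [1.0, 0.001, 0.003, -0.001]
wrist_force: [-37.5, -12.6, 78.2]
width: 0.0
```

```bash
python3 - <<'E'
from h import *
st();cap('wrist','w10.png')
E
```

```text
t 10.075 p [0.4436 0.175  0.0192] R
 [[ 1.     0.003  0.005]
 [ 0.003 -1.     0.001]
 [ 0.005 -0.001 -1.   ]] F [-37.49 -12.62  78.21] w 3.221251099093577e-05
```

View pics/w10.png

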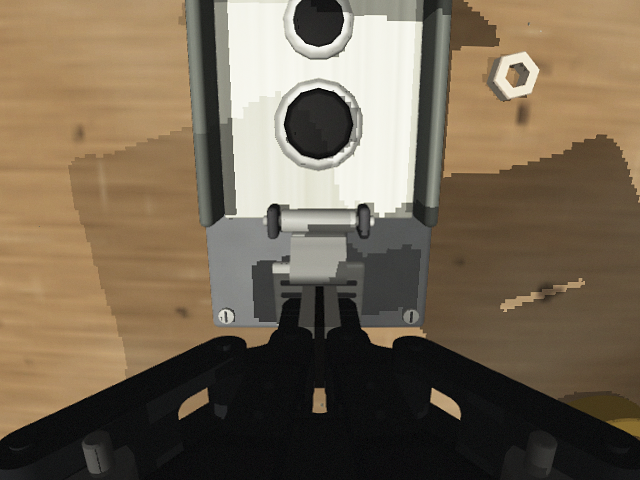

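arm_command --plan '[[[0,0,-0.5],[0,0,0],0],[[0,0,-2],[0,0,0],0],[[0,0,-3],[0,0,0],0],[[0,0,-3],[0,0,0],0],[[0,0,0],[0,0,0],0]]'

```text
t: 10.75
tool_pos: [0.4439, 0.1746, 0.1083]
eef_rot: [1.0, 0.001, 0.004, -0.001]
wrist_force: [-0.2, 0.2, -0.5]
width: -0.0001
```

```bash
python3 - <<'E'
from h import *
st();cap('wrist','w11.png');cap('scene','s1.png');crop('scene','c9.png',200,180,360,350,4)
print(px('wrist',[(317,100),(317,60)]))
E
```

```text
t 10.75 p [0.4439 0.1746 0.1083] R
 [[ 1.     0.003  0.008]
 [ 0.003 -1.     0.002]
 [ 0.008 -0.002 -1.   ]] F [-0.17  0.2  -0.53] w -9.075049552926113e-05
[[0.53268822 0.17532839 0.04862764]
 [0.55368519 0.17533109 0.05459784]]
```

View pics/w11.png

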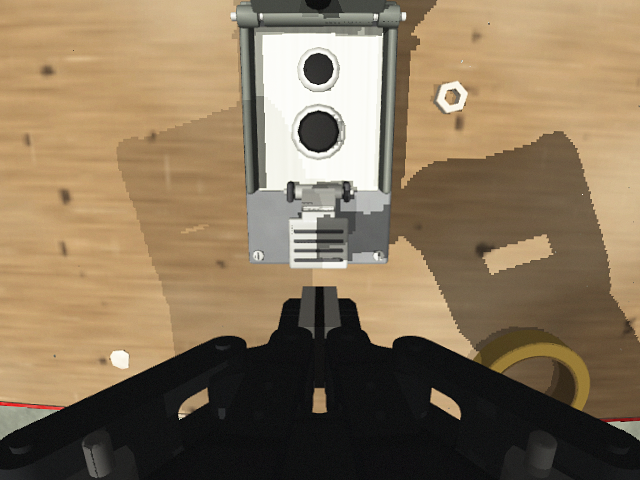

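View pics/c9.png

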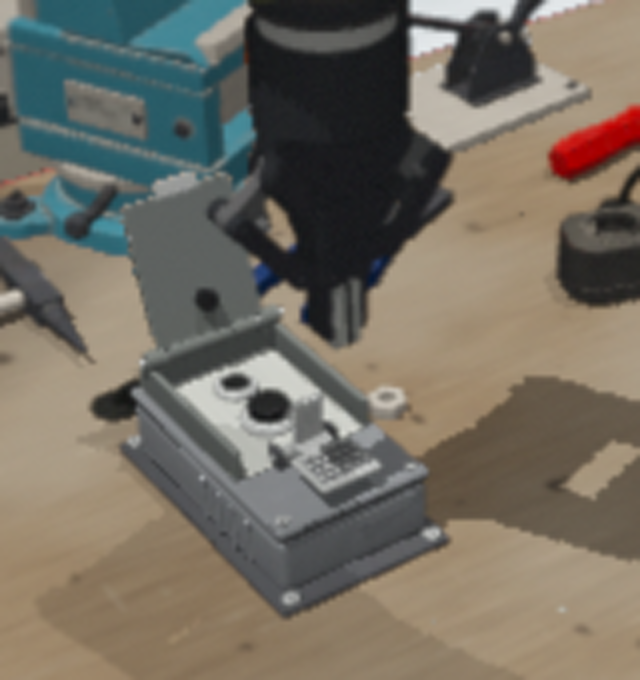

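```bash
python3 - <<'E'
from h import *
print(px('wrist',[(319,131)],.062),px('wrist',[(319,131),(313,125),(319,69)]))
plan([(.5153,.1741,.075),(.5153,.1741,.04)],yaw=0.009,vmax=.06)
E
```

```text
[[0.5146002  0.17408647 0.062     ]] [[0.51457495 0.17408545 0.0629215 ]
 [0.51785145 0.17746162 0.06234391]
 [0.54901164 0.17419456 0.0538833 ]]
[[np.float64(5.5), np.float64(0.02), np.float64(2.39)], [np.float64(-0.0), np.float64(-0.005), np.float64(-0.007)]]
[[np.float64(1.74), np.float64(0.02), np.float64(0.75)], [np.float64(0.0), np.float64(0.0), np.float64(0.0)]]
--
[[np.float64(0.0), np.float64(-0.0), np.float64(3.5)], [np.float64(0.0), np.float64(0.0), np.float64(0.0)]]
--
```

arm_command --plan '[[[5.2,0,1.6],[0,-0.005,-0.007],0],[[1.7,0,1.4],[0,0,0],0],[[0.2,0,1.2],[0,0,0],0],[[0,0,1.2],[0,0,0],0],[[0,0,0.8],[0,0,0],0]]'

```text
t: 11.48
tool_pos: [0.5126, 0.1741, 0.0379]
eef_rot: [1.0, 0.005, -0.003, 0.0]
wrist_force: [-0.0, 0.9, -0.0]
width: 0.0004
```

```bash
python3 - <<'E'
from h import *
st();plan([(.515,.1741,.04)],yaw=0.009,vmax=.06)
E
```

```text
t 11.475 p [0.5126 0.1741 0.0379] R
 [[ 1.     0.01  -0.006]
 [ 0.01  -1.    -0.001]
 [-0.006  0.001 -1.   ]] F [-0.04  0.95 -0.02] w 0.00041799276804123516
[[np.float64(0.24), np.float64(0.0), np.float64(-0.21)], [np.float64(0.001), np.float64(0.006), np.float64(0.001)]]
--
```

arm_command --plan '[[[0.2,0,0.3],[0,0.005,0],0],[[0,0,0.2],[0,0,0],0],[[0,0,0.2],[0,0,0],0],[[0,0,0.2],[0,0,0],0],[[0,0,0.2],[0,0,0],0]]'

```text
t: 12.1
tool_pos: [0.5144, 0.1744, 0.0273]
eef_rot: [1.0, 0.005, 0.0, 0.0]
wrist_force: [-2.9, -1.1, 3.6]
width: -0.0003
```

arm_command --plan '[[[0,0,0.15],[0,0,0],0],[[0,0,0.15],[0,0,0],0],[[0,0,0.15],[0,0,0],0],[[0,0,0.15],[0,0,0],0],[[0,0,0.15],[0,0,0],0]]'

```text
t: 12.72
tool_pos: [0.5146, 0.1745, 0.0241]
eef_rot: [1.0, 0.006, 0.001, 0.0]
wrist_force: [-13.3, -5.1, 25.1]
width: 0.0003
```

arm_command --plan '[[[0,0,-0.4],[0,0,0],0],[[0,0,-2],[0,0,0],0],[[0,0,-4],[0,0,0],0],[[0,0,-4],[0,0,0],0],[[0,0,-3],[0,0,0],0]]'

```text
t: 13.35
tool_pos: [0.5135, 0.1743, 0.1595]
eef_rot: [1.0, 0.005, -0.001, 0.001]
wrist_force: [-0.6, 0.7, 0.2]
width: -0.0002
```

```bash
python3 - <<'E'
from h import *
st();cap('wrist','w12.png');P,ok,i=cloud('wrist')
x,y,z=P[...,0],P[...,1],P[...,2]
m=ok&(abs(y-.174)<.006)
for a in np.arange(.56,.7,.01): 
    q=m&(abs(x-a)<.005)&(z>.01); print(round(a,3),q.sum(),np.round(np.percentile(z[q],[5,95]),3) if q.sum() else '')
q=ok&(np.hypot(x-.5147,y-.174)<.008);print('start top z',np.median(z[q]),q.sum())
plan([(.525,.1741,.155),(.638,.175,.155)],yaw=0.009,vmax=.06)
E
```

```text
t 13.35 p [0.5135 0.1743 0.1595] R
 [[ 1.     0.011 -0.002]
 [ 0.011 -1.    -0.002]
 [-0.002  0.002 -1.   ]] F [-0.57  0.7   0.24] w -0.00016298596879272897
0.56 229 [0.048 0.054]
0.57 218 [0.048 0.1  ]
0.58 353 [0.095 0.109]
0.59 498 [0.112 0.136]
0.6 700 [0.14  0.157]
0.61 57 [0.155 0.157]
0.62 0 
0.63 0 
0.64 0 
0.65 0 
0.66 0 
0.67 0 
0.68 0 
0.69 0 
start top z 0.23062778064536787 1642
[[np.float64(1.01), np.float64(0.07), np.float64(0.84)], [np.float64(0.0), np.float64(-0.003), np.float64(0.002)]]
--
[[np.float64(6.0), np.float64(0.01), np.float64(0.0)], [np.float64(-0.0), np.float64(-0.0), np.float64(-0.0)]]
[[np.float64(5.3), np.float64(0.01), np.float64(0.0)], [np.float64(0.0), np.float64(-0.0), np.float64(0.0)]]
--
```

View pics/w12.png

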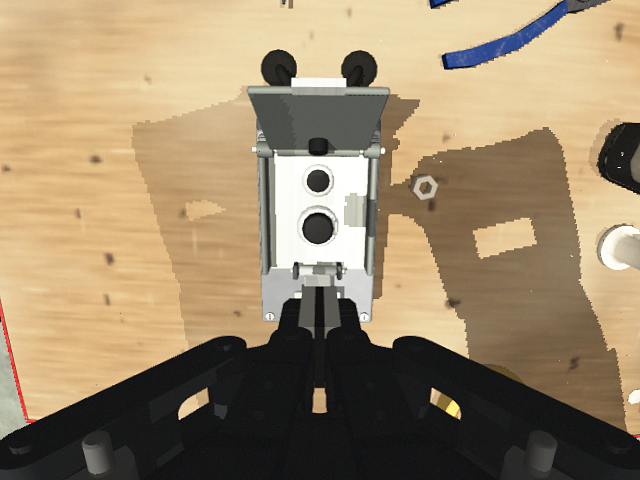

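arm_command --plan '[[[4,0,0],[0,0,0],0],[[5,0,0],[0,0,0],0],[[4,0,0.2],[0,0,0],0],[[0,0,0.2],[0,0,0],0],[[0,0,0],[0,0,0],0]]'

```text
t: 14.02
tool_pos: [0.6486, 0.1764, 0.159]
eef_rot: [1.0, 0.006, 0.003, -0.0]
wrist_force: [0.3, 0.0, 0.1]
width: 0.0002
```

```bash
python3 - <<'E'
from h import *
print('start z',px('wrist',[(318,228),(322,222)])[:,2])
st();plan([(.637,.175,.107)],yaw=0.009,vmax=.06)
cap('top','t1.png');crop('top','c10.png',180,120,340,340,2.7)
E
```

```text
start z [0.06187899 0.06173149]
t 14.025 p [0.6486 0.1764 0.159 ] R
 [[ 1.     0.011  0.005]
 [ 0.011 -1.     0.   ]
 [ 0.005 -0.    -1.   ]] F [0.29 0.05 0.13] w 0.00016966384365604476
[[np.float64(-1.19), np.float64(0.13), np.float64(5.19)], [np.float64(-0.0), np.float64(-0.005), np.float64(0.002)]]
--
```

View pics/c10.png

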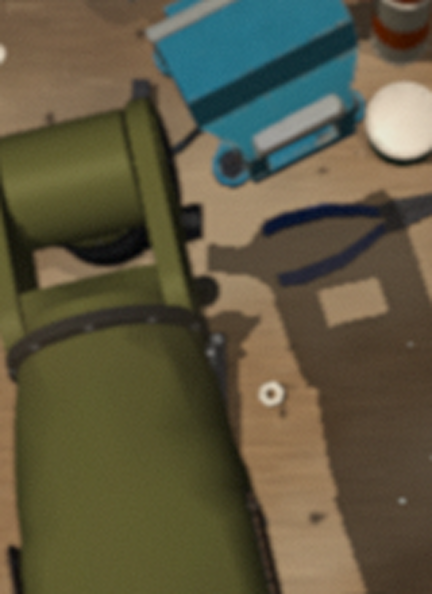

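arm_command --plan '[[[-0.3,0,3.5],[0,-0.005,0],0],[[0,0,1.6],[0,0,0],0],[[-2,0,0],[0,0,0],0],[[-1.5,0,0],[0,0,0],0],[[0,0,0],[0,0,0],0]]'

```text
t: 14.7
tool_pos: [0.6089, 0.1768, 0.1101]
eef_rot: [1.0, 0.006, 0.003, -0.001]
wrist_force: [0.1, -0.1, 0.3]
width: 0.0002
```

```bash
python3 - <<'E'
from h import *
st();cap('scene','s2.png');crop('scene','c11.png',200,150,360,330,3.3);cap('wrist','w13.png')
E
```

```text
t 14.7 p [0.6089 0.1768 0.1101] R
 [[ 1.     0.013  0.005]
 [ 0.013 -1.     0.001]
 [ 0.005 -0.001 -1.   ]] F [ 0.13 -0.08  0.27] w 0.00019991388235328505
```

View pics/c11.png

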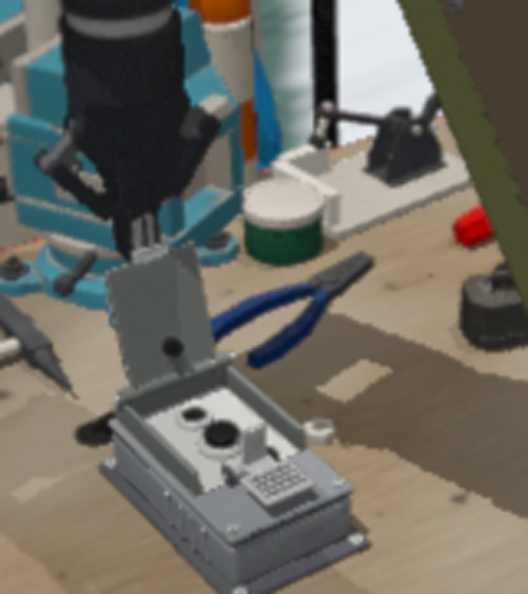

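View pics/w13.png

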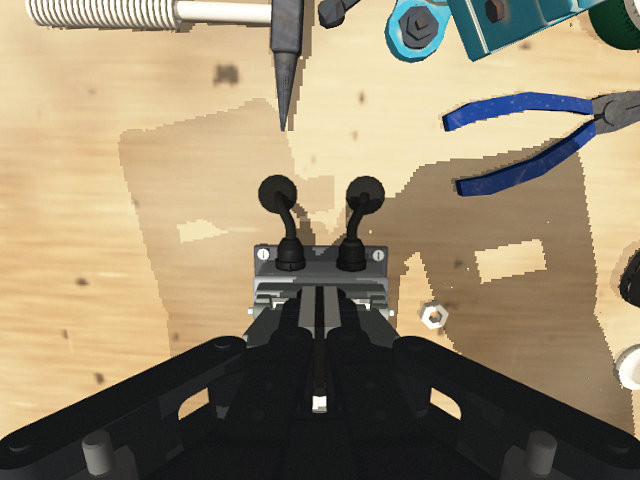

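arm_command --plan '[[[-1.5,0.05,0.1],[0,0,0],0],[[-1.5,0.05,0.1],[0,0,0],0],[[-1.5,0,0.1],[0,0,0],0],[[-1,0,0],[0,0,0],0],[[0,0,0],[0,0,0],0]]'

```text
t: 15.42
tool_pos: [0.5567, 0.1751, 0.108]
eef_rot: [1.0, 0.006, 0.005, -0.001]
wrist_force: [1.0, -0.5, 0.2]
width: -0.0
```

```bash
python3 - <<'E'
from h import *
st();cap('scene','s3.png');crop('scene','c12.png',200,150,360,330,3.3)
E
```

```text
t 15.425 p [0.5567 0.1751 0.108 ] R
 [[ 1.     0.012  0.01 ]
 [ 0.012 -1.     0.002]
 [ 0.01  -0.002 -1.   ]] F [ 1.01 -0.49  0.25] w -4.9427435491573165e-06
```

View pics/c12.png

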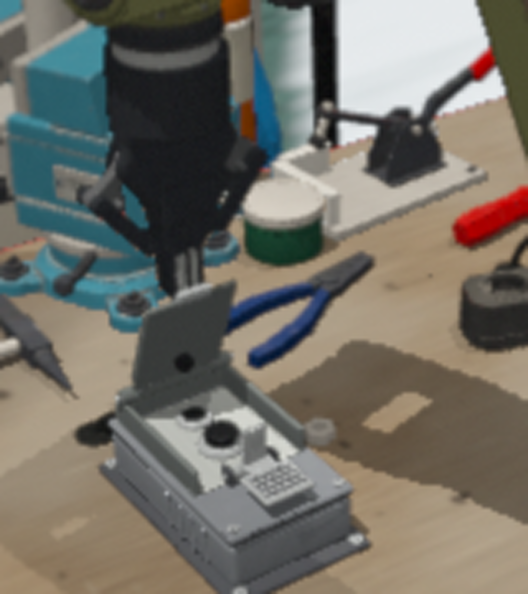

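arm_command --plan '[[[-1.2,0,0.6],[0,-0.008,0],0],[[-1.1,0,0.8],[0,0,0],0],[[-0.9,0,1],[0,0,0],0],[[-0.8,0,1],[0,0,0],0],[[0,0,0],[0,0,0],0]]'

```text
t: 16.1
tool_pos: [0.5145, 0.1746, 0.0709]
eef_rot: [1.0, 0.006, 0.001, -0.001]
wrist_force: [-0.2, 0.0, 2.3]
width: -0.0003
```

```bash
python3 - <<'E'
from h import *
st();cap('scene','s4.png');crop('scene','c13.png',200,150,360,330,3.3);cap('wrist','w14.png')
E
```

```text
t 16.1 p [0.5145 0.1746 0.0709] R
 [[ 1.     0.012  0.001]
 [ 0.012 -1.     0.002]
 [ 0.001 -0.002 -1.   ]] F [-0.17  0.05  2.32] w -0.00028215372953196093
```

View pics/c13.png

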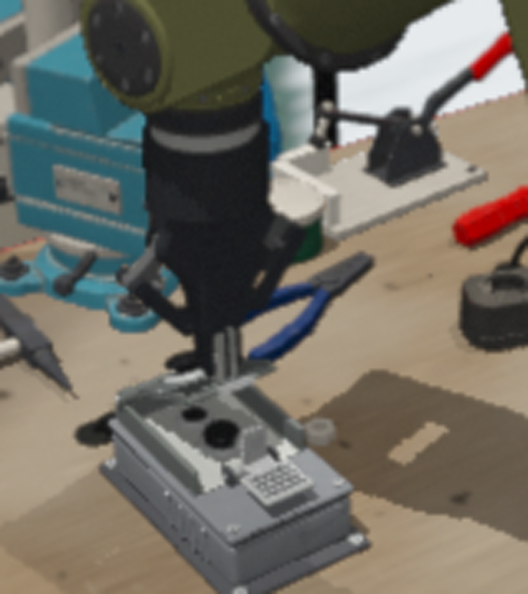

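View pics/w14.png

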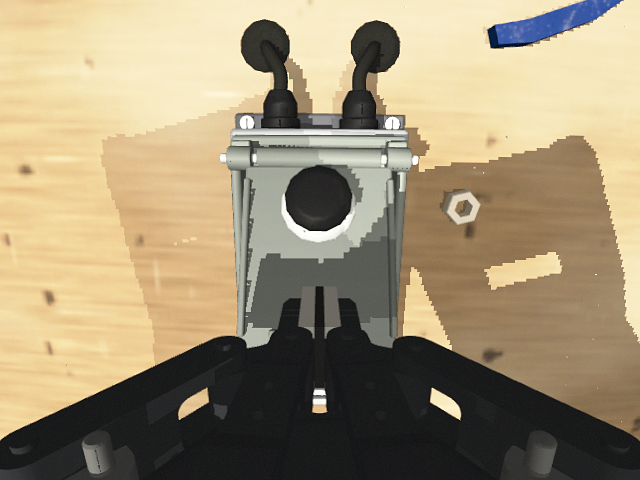

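arm_command --plan '[[[-0.5,0,0.7],[0,0,0],0],[[-0.4,0,0.7],[0,0,0],0],[[-0.2,0,0.6],[0,0,0],0],[[-0.1,0,0.4],[0,0,0],0],[[0,0,0.1],[0,0,0],0]]'

```text
t: 16.82
tool_pos: [0.5038, 0.1747, 0.046]
eef_rot: [1.0, 0.006, 0.002, -0.002]
wrist_force: [-2.5, -0.8, 7.3]
width: 0.0002
```

arm_command --plan '[[[0,0,0.2],[0,0,0],0],[[0,0,0.2],[0,0,0],0],[[0,0,0.2],[0,0,0],0],[[0,0,0.2],[0,0,0],0],[[0,0,0.2],[0,0,0],0]]'

```text
t: 17.45
tool_pos: [0.5035, 0.1748, 0.0358]
eef_rot: [1.0, 0.006, 0.002, -0.002]
wrist_force: [-1.1, 0.1, 6.0]
width: 0.0002
```

arm_command --plan '[[[0,0,0.15],[0,0,0],0],[[0,0,0.15],[0,0,0],0],[[0,0,0.15],[0,0,0],0],[[0,0,0.15],[0,0,0],0],[[0,0,0.1],[0,0,0],0]]'

```text
t: 18.08
tool_pos: [0.5038, 0.1749, 0.0327]
eef_rot: [1.0, 0.006, 0.002, -0.002]
wrist_force: [-9.6, -3.4, 18.3]
width: 0.0004
```

arm_command --plan '[[[0,0,-0.4],[0,0,0],0],[[0,0,-0.6],[0,0,0],0],[[0,0,-2],[0,0,0],0],[[0,0,-4],[0,0,0],0],[[-4,0,-3],[0,0,0],0]]'

```text
t: 18.7
tool_pos: [0.4626, 0.1737, 0.1334]
eef_rot: [1.0, 0.005, 0.0, -0.001]
wrist_force: [-0.5, -0.5, 0.7]
width: -0.0
```

arm_command --plan '[[[-5,0,0],[0,0,0],0],[[-5,0,0],[0,0,0],0],[[-2,0,0],[0,0,0],0],[[0,0,0],[0,0,0],0],[[0,0,0],[0,0,0],0]]'

```text
t: 19.32
tool_pos: [0.3394, 0.1726, 0.1355]
eef_rot: [1.0, 0.006, 0.003, -0.002]
wrist_force: [-0.2, 0.2, -0.3]
width: 0.0001
```

```bash
python3 - <<'E'
from h import *
st();cap('wrist','w15.png');cap('scene','s5.png');crop('scene','c14.png',200,180,420,350,3)
P,ok,i=cloud('wrist');x,y,z=P[...,0],P[...,1],P[...,2]
m=ok&(abs(y-.19)<.004)
for a in np.arange(.475,.6,.012):
    q=m&(abs(x-a)<.004)&(z>.02); print(round(a,3),np.round(np.median(z[q]),4) if q.sum() else '')
E
```

```text
t 19.325 p [0.3394 0.1726 0.1355] R
 [[ 1.     0.011  0.005]
 [ 0.011 -1.     0.004]
 [ 0.005 -0.004 -1.   ]] F [-0.19  0.18 -0.25] w 8.108480295110589e-05
0.475 0.0539
0.487 0.0487
0.499 
0.511 
0.523 
0.535 
0.547 
0.559 
0.571 
0.583 
0.595
```

View pics/w15.png

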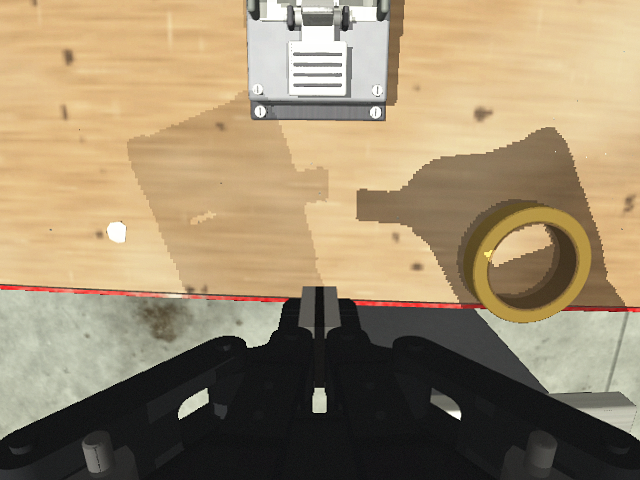

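View pics/c14.png

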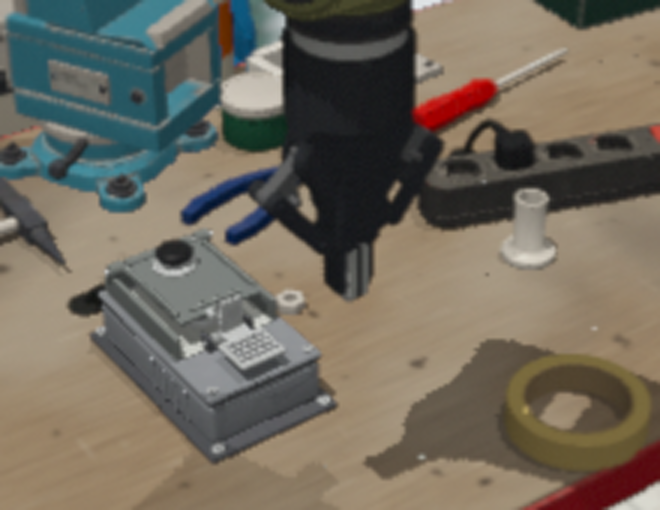

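```bash
python3 - <<'E'
from h import *
cap('top','t2.png');crop('top','c15.png',200,200,460,320,3)
P,ok,i=cloud('top');x,y,z=P[...,0],P[...,1],P[...,2]
for yy in (.155,.19):
    m=ok&(abs(y-yy)<.006); print([ (round(a,3),round(float(np.median(z[m&(abs(x-a)<.006)])),4)) for a in np.arange(.475,.6,.012)])
q=ok&(np.hypot(x-.550,y-.1743)<.007);print('mush',np.median(z[q]))
for s in (-8,8):
    c=np.array([.5105,-.2833])+s/1000*np.array([.945,-.328]); q=ok&(np.hypot(x-c[0],y-c[1])<.004);print(s,z[q])
E
```

```text
[(np.float64(0.475), 0.049), (np.float64(0.487), 0.06), (np.float64(0.499), 0.0733), (np.float64(0.511), 0.0732), (np.float64(0.523), 0.0724), (np.float64(0.535), 0.0733), (np.float64(0.547), 0.0735), (np.float64(0.559), 0.0733), (np.float64(0.571), 0.0734), (np.float64(0.583), 0.0623), (np.float64(0.595), 0.0343)]
[(np.float64(0.475), 0.0502), (np.float64(0.487), 0.0708), (np.float64(0.499), 0.0742), (np.float64(0.511), 0.0732), (np.float64(0.523), 0.0714), (np.float64(0.535), 0.0724), (np.float64(0.547), 0.0729), (np.float64(0.559), 0.0736), (np.float64(0.571), 0.0737), (np.float64(0.583), 0.0622), (np.float64(0.595), 0.031)]
mush 0.08793742324734799
-8 [0.04145538 0.04289384 0.04113551 0.04374344 0.04650355 0.04197656
 0.04128001 0.04410674 0.04584653 0.04546233]
8 [0.04380561 0.04530451 0.04926677 0.0401412  0.04459164 0.04870528
 0.04907346 0.04168759 0.04169879 0.04754106]
```

View pics/c15.png

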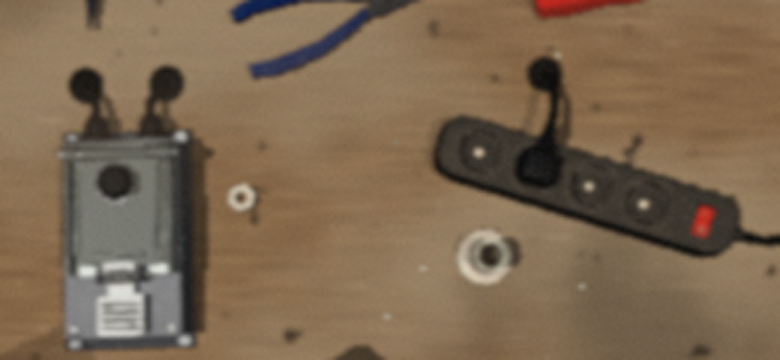

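```bash
python3 - <<'E'
from h import *
print(env.finish_job())
E
```

```text
the job is handed in; nothing more can be done
None
```

The fume extractor sequence was carried out in the order asked and the job is handed in. It took about 19 s, and no verdict was reported.

**What I did**
- **Rocker:** pressed over on its raised side.
- **Catch pad:** pressed down, and the flap flew open.
- **Start button:** pressed to its stop and released.
- **Flap:** pushed over and down by its free end until the catch held it.

**Last checks**
- **Rocker:** the wrist camera showed the pressed half level with the housing and the other half raised to about 46 mm. The strip had not shifted measurably. The final top-view readings of the rocker were too noisy to confirm this, but did not contradict it.
- **Start button:** back at 62 mm after the press. Full travel is judged from the tool stopping at 25 N on the way down.
- **Flap:** lies level at about 73 mm with the arm clear of it.
- **Stop mushroom:** about 88 mm high, so still out. I did not touch it.

**What disagreed or went rougher than intended**
- **Fingertips:** the real tips sit about 31 to 33 mm behind the reported tool point. The first presses came down through air until I allowed for that.
- **Catch pad force:** I pressed it harder than planned, with about 88 N at the wrist against the 120 N limit.
- **Rocker force:** the peak was not recorded, because the reading was taken only after the arm had relaxed. I had commanded up to 10 mm past contact there, so that press may have been hard too.

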